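# Stand the toppled detergent cartons back up

## Robot

A 6-joint arm with a two-finger parallel gripper is mounted at the origin on the work surface. World frame = base frame: x ahead of the robot, y to its left, z up, the work surface at z = 0. Lengths are in m, angles in rad, forces in N, time in s.
With the tool pointing down it reaches from about 0.375 to 0.975 m from the base axis. Payload 3.8 kg.
Tool frame: the origin (TCP) lies on the centre line of the jaws, within the pads' length; the fingertips stand 17 mm ahead of it and the grasp point (between the pads) lies 2 mm behind it (bot.tip_extent is the distance from the TCP to the fingertips, in m); z points along the fingers, y is the line along which they close (so a half turn about z gives the same grasp; the last joint's range is limited). The gripper opens to 85 mm and grips with 20 to 120 N. Pads are 22 mm wide; open, the fingers measure 114 mm over their backs; the gripper's body (76 mm by 85 mm) begins 54 mm behind the grasp point. The pads swing forward as they close: fully open they stand 13 mm farther back than shut.
Start: joints at [-1.333, 0.264, 1.604, -0, 1.274, -0.037], TCP at [0.183, -0.65, 0.248] pointing down, gripper open.
Joint ranges: [-2.63, 2.63], [-0.94, 2.18], [0.31, 2.57], [-1.31, 4.45], [0, 2.66], [-2.55, 2.55]. Speed limits (rad/s): [2.57, 2.57, 3.14, 3.14, 3.14, 3.14].

## Interface

Orientations are given as a rotation vector (axis times angle).
In Python, from workcell import readout, read_camera, finish_job, bot gives the robot as it stands.
- The arm moves only by the tool jog_arm, never from a script. Its argument "deltas" is one flat list of numbers, 7 for each row, row after row: the shift along the tool's x, y, z in m, then the turn, a rotation vector about the tool's x, y, z in degrees, then the gripper command: -1 is shut, 1 is fully open, values between are in proportion. A call has 1 to 8 rows; each row is the pose to reach, as a shift and turn from the pose commanded when the call began, along the tool's axes at that moment; what a row does not reach only later rows make up. A row lasts 1/10 s, in which the tool goes at most 50 mm and 8.59 degrees, less where a joint would pass 70% of its speed; a pose out of reach is approached as far as the arm can. A call with a gripper value outside its range is refused whole. The fingers move at their own pace and stop on an object; "squeeze" is the grip in N (left out, the last holds). Time passes only in rows, so rows that repeat a pose let the fingers close. It gives the time, the measured TCP pose, the force, the opening and the grip force at its end, in the units of the state.
- readout.read_state(): the state, without advancing time (a new reading comes with each control period).
- read_camera(name): name is "side" or "top" or "wrist"; returns a dict with "color" (400x640x3 uint8, blue, green, red), "fx", "fy", "cx", "cy" (pixels), "origin" and "attitude" of the camera in the world. Camera axes: x right, y down, z forward; pixel columns grow to the right and rows downward; lengths in m; the calibration is good to about 2 mm. The wrist camera is an equidistant fisheye: a pixel r from the principal point sees the ray r / f radians off the axis. A picture is of the moment at which its call begins. There is no depth.
- finish_job(): hands the job in; it is judged then, once.
The state is a dict: "time": time; "q": joint angles; "joint_vel": joint speeds; "joint_torque": joint torques, N m; "tool_pos": TCP position; "tcp_rot": TCP orientation; "wrist_force": force on the tool from outside, world axes, zero at the start; "torque": the same for the moment, N m; "width": opening from 0.0 (shut) to 1.0 (fully open); "grip_force": force on a finger pad.
Only numpy, scipy, OpenCV 4.12 (cv2) and the standard library are available. Lean on these libraries where they do the work, as an engineer would, in place of code of your own. Each camera call takes 0.05 s, during which the arm holds its last target. There are 200 camera calls.

## Task

Two detergent cartons on the counter's supply mat, a tall blue one and a shorter green one, have toppled against the low metal bar. With shut fingertips, push each one back upright so that it stands flat and steady on the black mat, facing roughly square to the bar as before, and do not pinch or lift anything. Leave the softener bottle between them, the jar and the cup standing where they are.

Things in the scene. Friction and masses are not known exactly. Their poses are not given: they have to be found in the camera images.
- rack: supply rack fixed to the counter. Origin on the counter, on the line of the cartons' heels, midway along it; x points from mat to bar (away from the robot, within 0.35 rad), z up. Black rubber mat 4 mm thick, x -130 to +20 mm, y -164 to +164 mm, with a 12 mm high lip at its -x end. The cartons stand about 97 mm either side of the origin along y, in either order
- rack_bar (a point): middle of the rack's round metal bar's axis: 77 mm from the rack's origin along its x, 75 mm above the counter; the bar is 12 mm thick, runs along the rack's y, on posts at y = -172 and +172 mm
- tall: tall blue detergent carton, rigid closed box 95 mm deep (x), 100 mm wide (y), 200 mm tall (z), about 0.5 kg, too wide to pinch. Origin: centre of its underside, z to its top. At the start it leans 0.77 rad (44 degrees) from upright towards the rack's +x, its +x face on the bar. Once within about 25 degrees of upright it drops onto its base by itself
- tall_heel (a point): middle of the tall carton's lower +x edge, the edge it now stands on and pivots about; friction alone keeps it in place on the mat
- tall_toe (a point): middle of the tall carton's lower -x edge, in the air at the start
- tall_edge (a point): middle of the tall carton's upper +x edge, 200 mm from the heel. At the start it overhangs the bar's axis by 60 mm along the rack's +x, with free space beyond and below it: a finger can come down just past it and push it towards the rack's -x, rising with it as it swings up about the heel
- short: shorter green detergent carton, rigid closed box 95 mm deep (x), 92 mm wide (y), 170 mm tall (z), about 0.5 kg, too wide to pinch. Origin: centre of its underside, z to its top. At the start it leans 0.77 rad (44 degrees) from upright towards the rack's +x, its +x face on the bar. Once within about 29 degrees of upright it drops onto its base by itself
- short_heel (a point): middle of the short carton's lower +x edge, the edge it now stands on and pivots about; friction alone keeps it in place on the mat
- short_toe (a point): middle of the short carton's lower -x edge, in the air at the start
- short_edge (a point): middle of the short carton's upper +x edge, 170 mm from the heel. At the start it overhangs the bar's axis by 39 mm along the rack's +x, with free space beyond and below it: a finger can come down just past it and push it towards the rack's -x, rising with it as it swings up about the heel
- softener: white softener bottle with red label and blue cap, 48 mm diameter, 150 mm tall, standing on the mat between the cartons, loose; origin at the centre of its underside. Must stay
- jar: clear jar with red cap, 60 mm diameter, 80 mm tall, loose on the counter beyond the bar, between the two cartons' lines; origin at the centre of its underside. Must stay
- cup: orange plastic measuring cup, 72 mm across the rim, 60 mm tall, loose on the counter to the side of the rack; origin at the centre of its underside. Must stay
Mind the look-alikes: they are no part of the job. Leave any purple or turquoise look-alike of the cup alone.

How it is judged:
By the outcome, as a careful person would: the job done as asked, in the order asked, and still so for the second after the job is handed in, with the robot touching nothing.
It also fails if it takes over 51 s, if anything falls off the work surface, if the arm or the gripper's body presses on something with over 40 N, if the wrist force passes 120 N, or if a joint passes its speed limit or range.

## Working session

There is one attempt and no reset: what is moved stays moved. The work goes in short steps, Python scripts to look and compute and a tool call to move; the robot and the scene stay as the last step left them, time stands still between calls to the robot, and variables do not carry over. Pictures are saved under pics/ and viewed, at most 10 in all, crops included, and the job is handed in when it is done.

Besides the shell and the picture viewer there is one more tool, called after "Call:" by a JSON object that holds its "op" and its "data", one argument or row to a line. jog_arm: Moves the arm, as the interface text tells. Its arguments: {"type":"object","properties":{"deltas":{"type":"array"},"squeeze":{"type":"number"}},"required":["deltas"]}

```bash
mkdir -p pics; ls; python3 - <<'E'
from workcell import readout, read_camera, bot
import cv2,numpy as np
s=readout.read_state();print(s['time'],s['tool_pos'],s['tcp_rot'],s['width'])
for n in('top','side'):
    c=read_camera(n);cv2.imwrite(f'pics/{n}0.png',c['color']);print(n,c['fx'],c['fy'],c['cx'],c['cy'],c['origin'],c['attitude'])
E
```

```text
pics
0.0 [ 0.18299253 -0.64901492  0.24693464] [-3.10979596e+00 -4.29976393e-01  2.80500652e-04] 0.9982760418989478
top 397.66380972592174 397.66380972592174 323.651213374576 205.64273111583333 [0.48859469 0.12121775 1.04236359] [-2.17260156  2.20866026 -0.08902452]
side 404.33144441738744 404.33144441738744 319.4075041511308 200.91053672118045 [ 0.32608729 -0.33133367  0.75301828] [-2.4238123   0.56404764 -0.17060626]
```

View pics/top0.png

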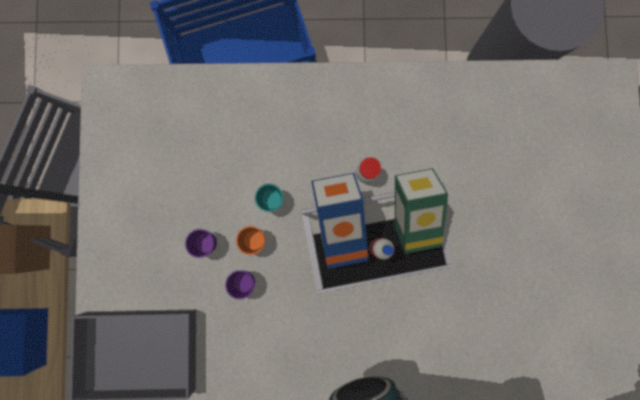

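View pics/side0.png

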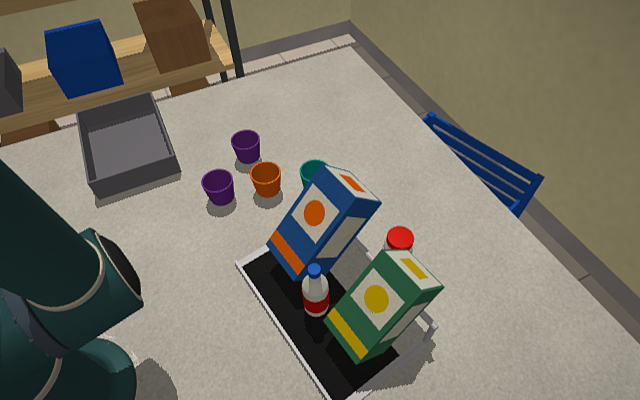

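The top view shows the blue carton at about (340,220) and the green one at about (420,210). The softener is at (383,249), the jar at (370,168), and the lip runs (318,289)-(447,264). Next I'll enlarge both views to read the carton corners.

```bash
python3 - <<'E'
import cv2,numpy as np
a=cv2.imread('pics/top0.png')[155:295,295:455];b=cv2.imread('pics/side0.png')[150:400,225:455]
cv2.imwrite('pics/c1.png',cv2.resize(a,None,fx=4,fy=4,interpolation=2)); cv2.imwrite('pics/c2.png',cv2.resize(b,None,fx=2.4,fy=2.4,interpolation=2))
E
```

```text
(no output)
```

View pics/c1.png

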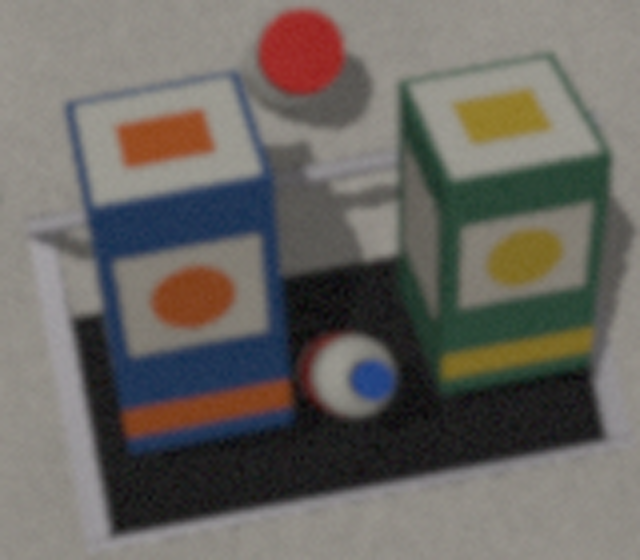

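View pics/c2.png

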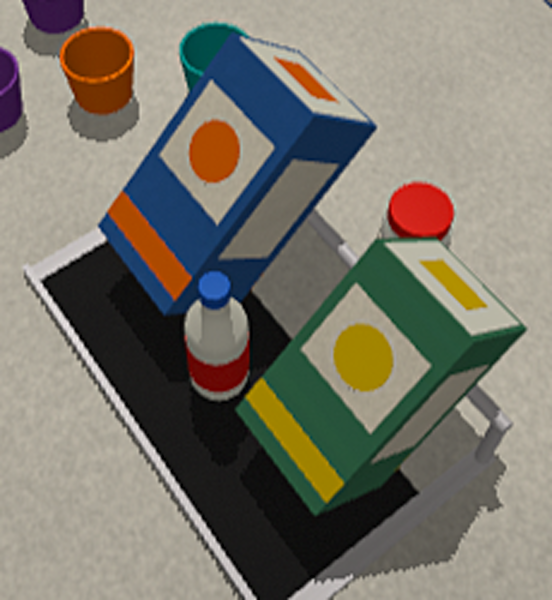

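The enlarged crops show every corner of both top faces and both toe edges. I'll triangulate those.

```bash
cat > h.py <<'E'
import numpy as np
from scipy.spatial.transform import Rotation as R
C={'top':(397.664,323.651,205.643,[0.48859469,0.12121775,1.04236359],[-2.17260156,2.20866026,-0.08902452]),
'side':(404.331,319.4075,200.9105,[0.32608729,-0.33133367,0.75301828],[-2.4238123,0.56404764,-0.17060626])}
def ray(n,u,v):
    f,cx,cy,o,a=C[n];d=R.from_rotvec(a).apply([(u-cx)/f,(v-cy)/f,1]);return np.array(o),d/np.linalg.norm(d)
def plane(n,u,v,z):
    o,d=ray(n,u,v);return o+d*(z-o[2])/d[2]
def tri(p,q):
    o1,d1=ray('top',*p);o2,d2=ray('side',*q)
    t=np.linalg.lstsq(np.c_[d1,-d2],o2-o1,rcond=None)[0]
    a=o1+d1*t[0];b=o2+d2*t[1];return (a+b)/2,np.linalg.norm(a-b)
E
python3 - <<'E'
from h import *
np.set_printoptions(precision=4,suppress=True)
T=lambda x,y:(x/4+295,y/4+155)
S=lambda x,y:(x/2.4+225,y/2.4+150)
P={}
for k,t,s in[('bFL',(68,103),(275,45)),('bFR',(236,73),(376,127)),('bNL',(92,208),(239,37)),('bNR',(272,178),(312,112)),('bTL',(130,452),(102,220)),('bTR',(293,424),(170,312)),
('gFL',(400,82),(436,240)),('gFR',(552,55),(524,328)),('gNL',(443,182),(378,240)),('gNR',(608,155),(455,348)),('gTL',(440,392),(238,408)),('gTR',(595,368),(318,515))]:
    p,e=tri(T(*t),S(*s));P[k]=p;print(k,p,round(e,4))
for c in'bg':
    print(c,'y widths',[np.linalg.norm(P[c+i+'L']-P[c+i+'R']) for i in'FNT'],'yaw',[np.arctan2(*(lambda d:(-d[0],d[1]))(P[c+i+'L']-P[c+i+'R'])) for i in'FNT'])
a=plane('top',*T(105,538),.012);b=plane('top',*T(620,436),.012);print('lip',a,b,np.linalg.norm(a-b),np.arctan2(-(a-b)[0],(a-b)[1]))
print('jar',plane('top',*T(301,52),.08),'soft',plane('top',*T(372,380),.15),'bar',plane('top',*T(30,228),.075))
E
```

```text
bFL [0.5981 0.1397 0.1604] 0.0187
bFR [0.6249 0.0406 0.1467] 0.0011
bNL [0.5457 0.1232 0.2091] 0.0021
bNR [0.5582 0.0295 0.2159] 0.0004
bTL [0.4078 0.1029 0.0751] 0.004
bTR [0.4237 0.0033 0.0727] 0.0062
gFL [ 0.6213 -0.0569  0.1237] 0.0002
gFR [ 0.6352 -0.1454  0.1269] 0.0
gNL [ 0.5573 -0.0666  0.1856] 0.0001
gNR [ 0.5663 -0.1555  0.1815] 0.0104
gTL [ 0.4394 -0.0871  0.0675] 0.0027
gTR [ 0.453  -0.1801  0.0761] 0.0034
b y widths [np.float64(0.10359186143683016), np.float64(0.09480488118700639), np.float64(0.10081724758821428)] yaw [np.float64(0.26459676580601393), np.float64(0.13316119662893966), np.float64(0.15822751786651476)]
g y widths [np.float64(0.08961501478512314), np.float64(0.08945078816038883), np.float64(0.09439979416574293)] yaw [np.float64(0.15604902920946678), np.float64(0.10056644823245557), np.float64(0.14511519156015895)]
lip [0.3462 0.1193 0.012 ] [ 0.4051 -0.2138  0.012 ] 0.3382563690004741 0.17503744622997391
jar [ 0.6469 -0.0052  0.08  ] soft [ 0.4498 -0.0311  0.15  ] bar [0.5421 0.162  0.075 ]
```

Call:
{"op": "jog_arm", "data": {
  "deltas": [0.05,-0.05,-0.073,0,0,0,-1,0.665,-0.592,-0.073,0,0,5.7,-1,0.665,-0.592,-0.073,0,0,5.7,-1,0.665,-0.592,-0.073,0,0,5.7,-1,0.665,-0.592,-0.073,0,0,5.7,-1,0.665,-0.592,-0.073,0,0,5.7,-1,0.665,-0.592,-0.073,0,0,5.7,-1,0.665,-0.592,-0.073,0,0,5.7,-1]
}}

```text
time: 0.9
tool_pos: [0.3896, -0.3231, 0.2991]
tcp_rot: [-3.129, -0.274, 0.0]
wrist_force: [0.7, -0.7, 0.3]
width: 0.003
grip_force: 0.0
```

Call:
{"op": "jog_arm", "data": {
  "deltas": [0.343,-0.371,-0.02,0,0,0,-1,0.343,-0.371,-0.02,0,0,0,-1,0.343,-0.371,-0.02,0,0,0,-1,0.343,-0.371,-0.02,0,0,0,-1,0.343,-0.371,-0.02,0,0,0,-1,0.343,-0.371,-0.02,0,0,0,-1,0.343,-0.371,-0.02,0,0,0,-1,0.343,-0.371,-0.02,0,0,0,-1]
}}

```text
time: 1.7
tool_pos: [0.6056, 0.0132, 0.3148]
tcp_rot: [3.129, 0.275, -0.001]
wrist_force: [1.3, -0.9, 0.0]
width: 0.002
grip_force: 0.0
```

Call:
{"op": "jog_arm", "data": {
  "deltas": [0.071,-0.077,0,0,0,0,-1,0.071,-0.077,0,0,0,0,-1,0.071,-0.077,0,0,0,0,-1,0.071,-0.077,0,0,0,0,-1]
}}

```text
time: 2.1
tool_pos: [0.6615, 0.1007, 0.3137]
tcp_rot: [3.129, 0.279, -0.004]
wrist_force: [-0.4, 0.1, -0.0]
width: -0.003
grip_force: 0.0
```

```bash
python3 - <<'E'
from workcell import readout, read_camera
import cv2,numpy as np
s=readout.read_state();print(s['time'],s['tool_pos'],s['wrist_force'])
a=read_camera('side')['color'][90:340,225:525];b=read_camera('top')['color'][130:300,255:459]
cv2.imwrite('pics/v1.png',np.hstack([cv2.resize(a,(480,400)),cv2.resize(b,(320,267)).repeat(1,0) if 0 else cv2.copyMakeBorder(cv2.resize(b,(320,267)),0,133,0,0,0)]))
E
```

```text
2.1 [0.66154964 0.10073588 0.31371896] [-0.36068276  0.12482391 -0.03873225]
```

View pics/v1.png

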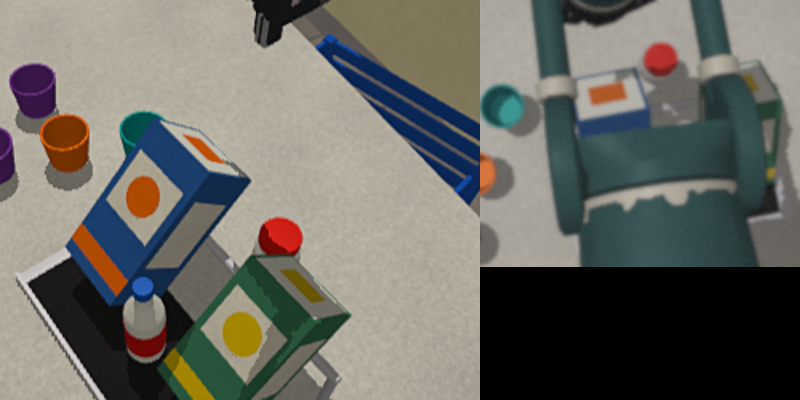

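Nothing has moved yet, and the shut fingertips hang beyond the blue edge at about (265,40) in the left panel. I'll descend now.

Call:
{"op": "jog_arm", "data": {
  "deltas": [0,0,0.05,0,0,0,-1,0,0,0.1,0,0,0,-1,0,0,0.14,0,0,0,-1,0,0,0.165,0,0,0,-1,0,0,0.165,0,0,0,-1]
}}

```text
time: 2.7
tool_pos: [0.6571, 0.0969, 0.1449]
tcp_rot: [3.129, 0.271, -0.016]
wrist_force: [0.3, 0.3, 0.2]
width: 0.001
grip_force: 0.0
```

Call:
{"op": "jog_arm", "data": {
  "deltas": [-0.005,0,0,0,0,0,-1,-0.01,0,0,0,0,0,-1,-0.014,0,0,0,0,0,-1,-0.018,0,0,0,0,0,-1,-0.021,0,0,0,0,0,-1,-0.024,0,0,0,0,0,-1]
}}

```text
time: 3.3
tool_pos: [0.6379, 0.0953, 0.1508]
tcp_rot: [-3.129, -0.275, -0.002]
wrist_force: [0.0, -0.3, 0.1]
width: -0.003
grip_force: 0.0
```

Call:
{"op": "jog_arm", "data": {
  "deltas": [-0.003,0,0,0,0,0,-1,-0.006,0,0,0,0,0,-1,-0.009,0,0,0,0,0,-1,-0.011,0,0,0,0,0,-1]
}}

```text
time: 3.7
tool_pos: [0.6269, 0.0933, 0.15]
tcp_rot: [-3.13, -0.275, 0.0]
wrist_force: [1.6, 0.2, 1.0]
width: -0.002
grip_force: 0.8
```

Call:
{"op": "jog_arm", "data": {
  "deltas": [-0.0025,0,-0.0023,0,0,0,-1,-0.005,0,-0.0048,0,0,0,-1,-0.0078,0,-0.007,0,0,0,-1,-0.0104,0,-0.0094,0,0,0,-1,-0.013,0,-0.0116,0,0,0,-1,-0.0158,0,-0.0138,0,0,0,-1,-0.0185,0,-0.016,0,0,0,-1,-0.0214,0,-0.018,0,0,0,-1]
}}

```text
time: 4.5
tool_pos: [0.6058, 0.0895, 0.1684]
tcp_rot: [-3.13, -0.275, -0.0]
wrist_force: [0.3, -0.1, 0.2]
width: -0.001
grip_force: 0.2
```

```bash
python3 - <<'E'
from workcell import readout, read_camera
import cv2,numpy as np
a=read_camera('side')['color'][90:340,225:525]
cv2.imwrite('pics/v2.png',cv2.resize(a,(600,500)))
E
```

```text
(no output)
```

View pics/v2.png

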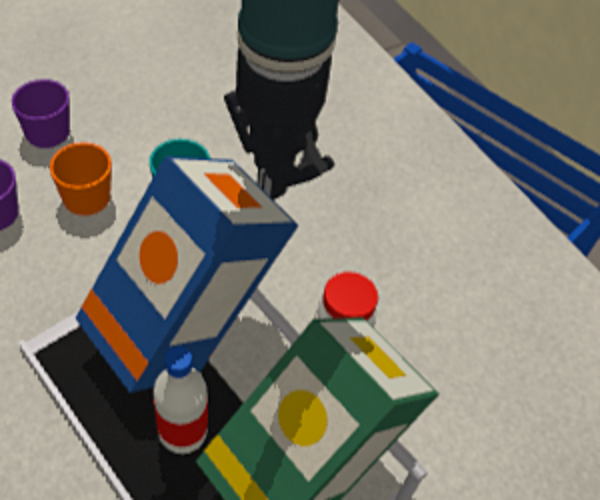

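The blue carton is swinging up as planned. Its toe is at (135,390) and the finger is mid-edge at (268,190). I'll continue along the arc.

Call:
{"op": "jog_arm", "data": {
  "deltas": [-0.0028,0,-0.002,0,0,0,-1,-0.0058,0,-0.004,0,0,0,-1,-0.0086,0,-0.006,0,0,0,-1,-0.0116,0,-0.0078,0,0,0,-1,-0.0146,0,-0.0096,0,0,0,-1,-0.0176,0,-0.0114,0,0,0,-1,-0.0206,0,-0.0131,0,0,0,-1,-0.0238,0,-0.0148,0,0,0,-1]
}}

```text
time: 5.35
tool_pos: [0.5823, 0.0853, 0.183]
tcp_rot: [3.129, 0.275, -0.0]
wrist_force: [0.3, 0.4, 0.1]
width: -0.002
grip_force: 0.1
```

Call:
{"op": "jog_arm", "data": {
  "deltas": [-0.002,0,-0.0011,0,0,0,-1,-0.004,0,-0.0021,0,0,0,-1,-0.006,0,-0.0031,0,0,0,-1,-0.008,0,-0.004,0,0,0,-1,-0.01,0,-0.005,0,0,0,-1,-0.012,0,-0.006,0,0,0,-1]
}}

```text
time: 5.95
tool_pos: [0.5706, 0.0833, 0.189]
tcp_rot: [-3.13, -0.275, 0.0]
wrist_force: [0.4, -0.3, -0.7]
width: 0.003
grip_force: 0.0
```

Call:
{"op": "jog_arm", "data": {
  "deltas": [-0.002,0,-0.001,0,0,0,-1,-0.004,0,-0.002,0,0,0,-1,-0.004,0,-0.002,0,0,0,-1,-0.004,0,-0.002,0,0,0,-1,-0.004,0,-0.002,0,0,0,-1]
}}

```text
time: 6.45
tool_pos: [0.5669, 0.0826, 0.1909]
tcp_rot: [-3.129, -0.275, -0.0]
wrist_force: [0.2, -0.1, 0.6]
width: 0.002
grip_force: 0.0
```

```bash
python3 - <<'E'
from workcell import readout, read_camera
import cv2,numpy as np
s=readout.read_state();print(s['wrist_force'])
a=read_camera('side')['color'][90:340,225:525]
cv2.imwrite('pics/v3.png',cv2.resize(a,(600,500)))
E
```

```text
[ 0.20924038 -0.09078454  0.56723764]
```

View pics/v3.png

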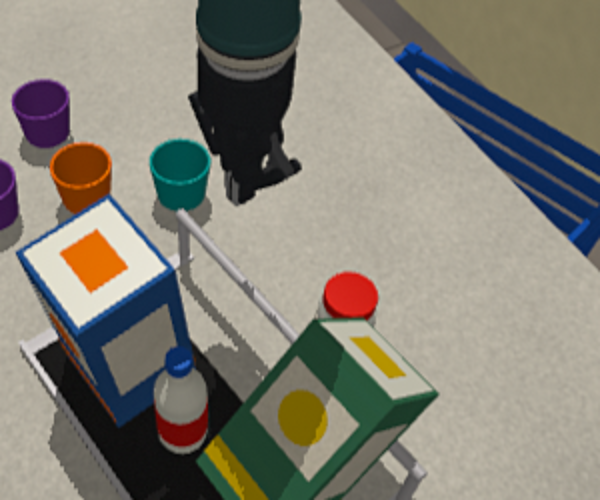

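The blue carton stands flat on the mat, with its top centred at (95,260), and the softener hasn't moved. On to the green one.

Call:
{"op": "jog_arm", "data": {
  "deltas": [0.02,0,-0.045,0,0,0,-1,0.03,0,-0.09,0,0,0,-1,0.04,0.03,-0.11,0,0,0,-1,0.05,0.075,-0.11,0,0,0,-1,0.063,0.12,-0.11,0,0,0,-1,0.063,0.165,-0.11,0,0,0,-1,0.063,0.191,-0.11,0,0,0,-1,0.063,0.191,-0.11,0,0,0,-1]
}}

```text
time: 7.3
tool_pos: [0.6626, -0.0984, 0.3004]
tcp_rot: [3.129, 0.268, -0.001]
wrist_force: [0.2, -0.3, 0.1]
width: 0.001
grip_force: 0.0
```

Call:
{"op": "jog_arm", "data": {
  "deltas": [0.003,0,0.05,0,0,0,-1,0.003,0,0.1,0,0,0,-1,0.003,0,0.14,0,0,0,-1,0.003,0,0.165,0,0,0,-1,0.003,0,0.177,0,0,0,-1,0.003,0,0.177,0,0,0,-1]
}}

```text
time: 7.9
tool_pos: [0.6637, -0.093, 0.1218]
tcp_rot: [-3.128, -0.276, 0.006]
wrist_force: [-0.2, -0.2, -0.3]
width: 0.002
grip_force: 0.0
```

Call:
{"op": "jog_arm", "data": {
  "deltas": [-0.004,0,0,0,0,0,-1,-0.008,0,0,0,0,0,-1,-0.012,0,0,0,0,0,-1,-0.015,0,0,0,0,0,-1,-0.017,0,0,0,0,0,-1,-0.018,0,0,0,0,0,-1]
}}

```text
time: 8.5
tool_pos: [0.6473, -0.0972, 0.1244]
tcp_rot: [3.129, 0.275, 0.001]
wrist_force: [-0.5, 0.6, 0.0]
width: 0.008
grip_force: 0.0
```

Call:
{"op": "jog_arm", "data": {
  "deltas": [-0.002,0,0,0,0,0,-1,-0.004,0,0,0,0,0,-1,-0.006,0,0,0,0,0,-1,-0.007,0,0,0,0,0,-1]
}}

```text
time: 8.9
tool_pos: [0.6403, -0.0984, 0.1238]
tcp_rot: [-3.13, -0.275, 0.001]
wrist_force: [0.6, 0.6, -0.2]
width: 0.001
grip_force: 0.0
```

Call:
{"op": "jog_arm", "data": {
  "deltas": [-0.002,0,0,0,0,0,-1,-0.004,0,0,0,0,0,-1,-0.004,0,0,0,0,0,-1]
}}

```text
time: 9.2
tool_pos: [0.6378, -0.099, 0.1251]
tcp_rot: [3.129, 0.275, 0.005]
wrist_force: [2.7, 1.4, 1.7]
width: -0.004
grip_force: 1.6
```

Call:
{"op": "jog_arm", "data": {
  "deltas": [-0.0022,0,-0.002,0,0,0,-1,-0.0044,0,-0.0041,0,0,0,-1,-0.0066,0,-0.006,0,0,0,-1,-0.0088,0,-0.008,0,0,0,-1,-0.011,0,-0.0099,0,0,0,-1,-0.0134,0,-0.0117,0,0,0,-1,-0.0157,0,-0.0136,0,0,0,-1,-0.0182,0,-0.0153,0,0,0,-1]
}}

```text
time: 10.0
tool_pos: [0.6177, -0.1022, 0.1388]
tcp_rot: [-3.129, -0.275, 0.003]
wrist_force: [0.1, 0.2, 0.6]
width: 0.005
grip_force: 0.3
```

Call:
{"op": "jog_arm", "data": {
  "deltas": [-0.0024,0,-0.0017,0,0,0,-1,-0.0048,0,-0.0034,0,0,0,-1,-0.0073,0,-0.005,0,0,0,-1,-0.0098,0,-0.0066,0,0,0,-1,-0.012,0,-0.008,0,0,0,-1,-0.014,0,-0.009,0,0,0,-1,-0.016,0,-0.0103,0,0,0,-1,-0.018,0,-0.0115,0,0,0,-1]
}}

```text
time: 10.8
tool_pos: [0.6008, -0.1053, 0.1509]
tcp_rot: [3.13, 0.275, -0.0]
wrist_force: [0.1, 0.0, -0.4]
width: -0.001
grip_force: 0.0
```

Call:
{"op": "jog_arm", "data": {
  "deltas": [-0.002,0,-0.0011,0,0,0,-1,-0.004,0,-0.0022,0,0,0,-1,-0.006,0,-0.0033,0,0,0,-1,-0.006,0,-0.0033,0,0,0,-1,-0.006,0,-0.0033,0,0,0,-1,-0.006,0,-0.0033,0,0,0,-1]
}}

```text
time: 11.4
tool_pos: [0.5951, -0.1064, 0.154]
tcp_rot: [-3.13, -0.275, -0.0]
wrist_force: [-0.1, 0.2, -1.0]
width: 0.001
grip_force: 0.0
```

```bash
python3 - <<'E'
from workcell import readout, read_camera
import cv2,numpy as np
a=read_camera('side')['color'][90:400,225:525]
cv2.imwrite('pics/v4.png',cv2.resize(a,(580,600)))
E
```

```text
(no output)
```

View pics/v4.png

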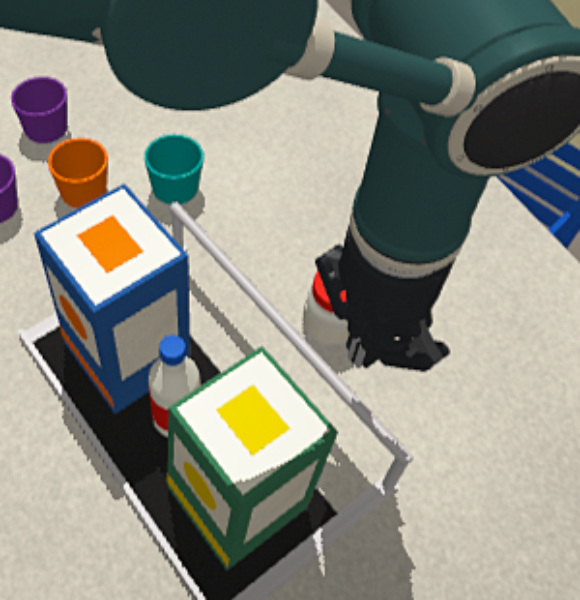

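Both cartons are upright, with top centres at (112,245) for blue and (253,420) for green. I'll back the arm off and check from above.

Call:
{"op": "jog_arm", "data": {
  "deltas": [0.02,0,-0.045,0,0,0,-1,0.03,0,-0.09,0,0,0,-1,0.03,0.03,-0.13,0,0,0,-1,0.03,0.08,-0.15,0,0,0,-1,0.03,0.13,-0.15,0,0,0,-1,0.02,0.18,-0.15,0,0,0,-1,-0.02,0.21,-0.15,0,0,0,-1,-0.06,0.24,-0.15,0,0,0,-1]
}}

```text
time: 12.25
tool_pos: [0.5798, -0.3526, 0.303]
tcp_rot: [-3.129, -0.276, 0.001]
wrist_force: [-0.5, -0.5, 0.2]
width: -0.0
grip_force: 0.0
```

Call:
{"op": "jog_arm", "data": {
  "deltas": [-0.2,0.2,0,0,0,0,-1,-0.2,0.2,0,0,0,0,-1,-0.2,0.2,0,0,0,0,-1,-0.2,0.2,0,0,0,0,-1,-0.2,0.2,0,0,0,0,-1,-0.2,0.2,0,0,0,0,-1,-0.2,0.2,0,0,0,0,-1,-0.2,0.2,0,0,0,0,-1]
}}

```text
time: 13.05
tool_pos: [0.4175, -0.583, 0.3035]
tcp_rot: [-3.129, -0.272, -0.0]
wrist_force: [0.3, 0.9, -1.2]
width: 0.003
grip_force: 0.0
```

```bash
python3 - <<'E'
from workcell import readout, read_camera
import cv2,numpy as np
s=readout.read_state();print(s['time'],s['tool_pos'],s['wrist_force'])
a=read_camera('top')['color'][140:300,230:460];b=read_camera('side')['color'][150:400,200:455]
z=np.zeros((600,800,3),np.uint8);z[:278,:400]=cv2.resize(a,(400,278));z[:392,400:]=cv2.resize(b,(400,392))
cv2.imwrite('pics/v5.png',z)
E
```

```text
13.05 [ 0.41746542 -0.58297726  0.3035183 ] [ 0.27451421  0.88238932 -1.23851953]
```

View pics/v5.png

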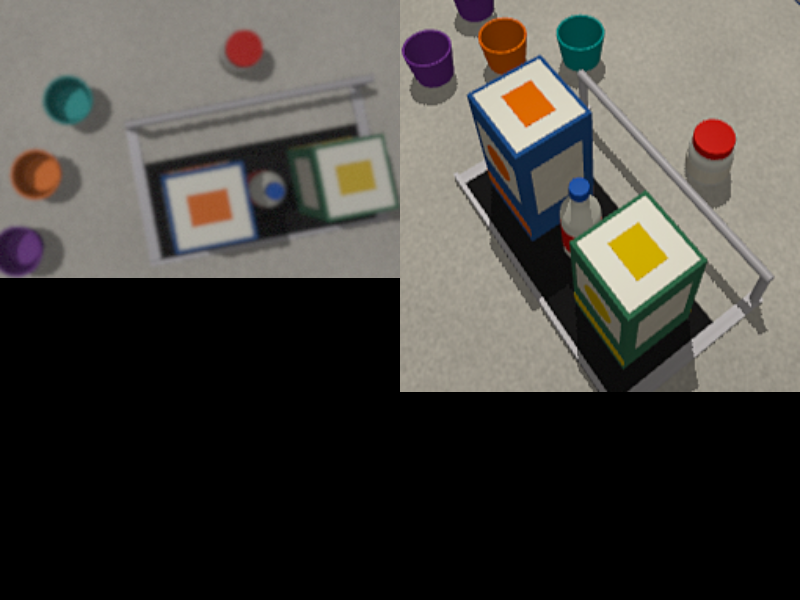

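Both cartons look flat and square to the bar, and the softener, jar and cup are where they started. The blue near edge at (216,246) looks close to the lip, so I'll measure that before finishing.

```bash
python3 - <<'E'
from h import *
T=lambda x,y:(230+x*.575,140+y*160/278)
S=lambda x,y:(200+(x-400)*255/400,150+y*250/392)
o=np.array([.375,-.047]);c,s=.985,.174
for k,t,q in[('bNL',(177,253),(469,97)),('bNR',(256,240),(523,154)),('bFR',(244,163),(591,112)),('gNL',(321,220),(573,244)),('gNR',(399,208),(626,313)),('gFR',(383,136),(705,261)),('gFL',(310,148),(645,195))]:
    p,e=tri(T(*t),S(*q));d=p[:2]-o;print(k,p.round(3),round(e,4),'from lip',(d@[c,s]).round(3),(d@[-s,c]).round(3))
E
```

```text
bNL [0.38  0.097 0.198] 0.0007 from lip 0.03 0.141
bNR [0.399 0.001 0.207] 0.0107 from lip 0.032 0.043
bFR [0.487 0.015 0.207] 0.0012 from lip 0.121 0.041
gNL [ 0.415 -0.089  0.157] 0.0043 from lip 0.032 -0.048
gNR [ 0.428 -0.179  0.183] 0.0004 from lip 0.029 -0.139
gFR [ 0.518 -0.166  0.173] 0.0013 from lip 0.12 -0.142
gFL [ 0.505 -0.076  0.162] 0.0009 from lip 0.123 -0.051
```

The tops are level at about 204 and 174 mm, and both cartons stand 30 mm clear of the lip and square to the bar.

```bash
python3 -c "
from workcell import finish_job
print(finish_job())"
```

```text
the job is handed in; nothing more can be done
None
```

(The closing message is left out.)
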